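# Reload four sample containers in reverse order

## Robot

A 6-joint arm with a two-finger parallel gripper is mounted at the origin on the work surface. World frame = base frame: x ahead of the robot, y to its left, z up, the work surface at z = 0. Lengths are in m, angles in rad, forces in N, time in s.
With the tool pointing down it reaches from about 0.4 to 0.825 m from the base axis. Payload 7 kg.
Tool frame: the origin (TCP) lies at the very end of the fingers, on their centre line; the grasp point (between the pads) lies 19 mm behind it; z points along the fingers, y is the line along which they close (so a half turn about z gives the same grasp; the last joint's range is limited). The gripper opens to 88 mm and grips with 3 to 60 N. Pads are 19 mm wide; open, the fingers measure 130 mm over their backs; the gripper's body (78 mm by 193 mm) begins 47 mm behind the grasp point.
Start: joints at [1.528, 0.359, 0.012, 0, -1.224, -0.288], TCP at [0.219, 0.638, 0.227] pointing down, gripper open.
Joint ranges: [-3.07, 3.07], [-1.43, 2.12], [-1.02, 1.25], [-3.03, 1.67], [-3.05, -0], [-3.03, 3.03]. Speed limits (rad/s): [2.39, 2.39, 3.01, 3.14, 3.14, 3.14].

## Interface

Orientations are given as [roll, pitch, yaw] about the fixed x, y, z axes, in that order (R = Rz(yaw) Ry(pitch) Rx(roll)).
In Python, from station import arm, grab_frame gives the robot as it stands.
- The arm moves only by the tool jog_arm, never from a script. Its argument "deltas" is a list that holds one entry, the list of rows, each a list of 4 numbers: the shift along the tool's x, y, z in units of 60 mm (1.0 is 60 mm), then the turn about the tool's z in units of 5 degrees (1.0 is 5 degrees). A call has 1 to 8 rows; each row is the pose to reach, as a shift and turn from the pose commanded when the call began, along the tool's axes at that moment; what a row does not reach only later rows make up. A row lasts 1/8 s, in which the tool goes at most 62.5 mm and 10.7 degrees, less where a joint would pass 70% of its speed; a pose out of reach is approached as far as the arm can. A call with a gripper value outside its range is refused whole. "grip" is the finger opening in mm, from 0 to 87.6, set as the call begins (left out, the last holds). The fingers move at their own pace and stop on an object; "squeeze" is the grip in N (left out, the last holds). Time passes only in rows, so rows that repeat a pose let the fingers close. It gives the time, the measured TCP pose, the force, the opening and the grip force at its end, in the units of the state.
- arm.get_state(): the state, without advancing time (a new reading comes with each control period).
- grab_frame(name): name is "scene" or "top"; returns a dict with "img" (400x640x3 uint8, red, green, blue), "vfov" (degrees; the focal length in pixels is half the picture's height over the tangent of half this angle, whatever the lens; pixels are square), "cx", "cy" (the principal point, pixels), "xyz" and "rotation" of the camera in the world. Camera axes: x right, y down, z forward; pixel columns grow to the right and rows downward; lengths in m; the calibration is good to about 2 mm. A picture is of the moment at which its call begins. There is no depth.
- arm.job_done(): hands the job in; it is judged then, once.
The state is a dict: "t": time; "q": joint angles; "qd": joint speeds; "joint_efforts": joint torques, N m; "eef_pos": TCP position; "ee_rot": TCP orientation; "force": force on the tool from outside, world axes, zero at the start; "moment": the same for the moment, N m; "width": finger opening in m; "gripper_force": force on a finger pad.
Only numpy, scipy, OpenCV 4.12 (cv2) and the standard library are available. Lean on these libraries where they do the work, as an engineer would, in place of code of your own. Each camera call takes 0.05 s, during which the arm holds its last target. There are 200 camera calls.

## Task

Move the four sample containers from the aluminium draining rack to the white carrier in reverse order, because the next bench works from the other end: the one at the rack's left end (as the robot sees it) goes into the carrier's right-end compartment, the next into the compartment beside it, and so on. Set each down gently, upright on the floor of its own compartment, and let go. Do not tip any of them over, and leave the spray bottle and the tape roll alone.

Things in the scene. Friction and masses are not known exactly. Their poses are not given: they have to be found in the camera images.
- bottle: slim amber glass sample bottle, a plain cylinder 36 mm in diameter and 100 mm tall, its top 18 mm a steel cap of the same diameter; 80 to 170 g. Origin at the centre of its underside, z up its axis.
- pot: square clear plastic sample pot, 44 x 44 mm, with a white lid 46 x 46 x 14 mm on top, 66 mm tall in all; 100 to 200 g; its sides lie within 0.15 rad of the rack's sides at the start. Origin at the centre of its underside, z up its axis. x and y are square to its sides.
- jar: wide low glass jar, a plain cylinder 54 mm in diameter and 58 mm tall, its top 14 mm an aluminium lid of the same diameter; 140 to 280 g. Origin at the centre of its underside, z up its axis.
- flask: amber flask with shoulders: round body 52 mm in diameter up to 36 mm, a cone up to 55 mm, a neck 26 mm in diameter, and a black cap 32 mm in diameter from 64 to 90 mm (its top); 120 to 240 g. Origin at the centre of its underside, z up its axis.
- drain_rack: fixed aluminium draining board 90 x 320 x 6 mm, long along its y; carries the four inserts at y = +114, +38, -38, -114 mm, x = 0 (insert undersides at z = 6 mm, containers' at 9 mm). Origin: centre of its underside; +y is its left end as the robot sees it (turned at most 0.3 rad). It may stand left or right of the robot, the carrier on the other side.
- carrier: fixed white open box 80 x 308 mm, walls 20 mm high, 4 mm thick, floor 4 mm thick, split into four compartments 72 x 72 mm inside, centred at y = +114, +38, -38, -114 mm, x = 0; empty at the start. Flat grey grips 18 mm high stick out 26 mm at its ends. Origin: centre of its underside; +y is its left end as the robot sees it (turned at most 0.3 rad).
- insert_bottle: shallow square grey tray insert fixed on the draining rack: 74 mm outside, 70 mm inside, rim 12 mm high, floor 3 mm thick; origin at the centre of its underside. The bottle stands in it at the start (within 4 mm of its centre). It never moves, so it marks the bottle's starting place. All four inserts look alike.
- insert_pot: shallow square grey tray insert fixed on the draining rack: 74 mm outside, 70 mm inside, rim 12 mm high, floor 3 mm thick; origin at the centre of its underside. The pot stands in it at the start (within 4 mm of its centre). It never moves, so it marks the pot's starting place. All four inserts look alike.
- insert_jar: shallow square grey tray insert fixed on the draining rack: 74 mm outside, 70 mm inside, rim 12 mm high, floor 3 mm thick; origin at the centre of its underside. The jar stands in it at the start (within 4 mm of its centre). It never moves, so it marks the jar's starting place. All four inserts look alike.
- insert_flask: shallow square grey tray insert fixed on the draining rack: 74 mm outside, 70 mm inside, rim 12 mm high, floor 3 mm thick; origin at the centre of its underside. The flask stands in it at the start (within 4 mm of its centre). It never moves, so it marks the flask's starting place. All four inserts look alike.
- spray_bottle: green spray bottle, 72 mm in diameter, 225 mm tall, standing loose at the right edge of the work, a bystander. Origin at the centre of its underside.
- tape_roll: roll of brown tape lying flat, 100 mm in diameter, 48 mm high, loose, beyond the racks, a bystander. Origin at the centre of its underside.

How it is judged:
By the outcome, as a careful person would: the job done as asked, in the order asked, and still so for the second after the job is handed in, with the robot touching nothing.
It also fails if it takes over 120 s, if anything falls off the work surface, if the arm or the gripper's body presses on something with over 40 N, if the wrist force passes 120 N, or if a joint passes its speed limit or range.

## Working session

There is one attempt and no reset: what is moved stays moved. The work goes in short steps, Python scripts to look and compute and a tool call to move; the robot and the scene stay as the last step left them, time stands still between calls to the robot, and variables do not carry over. Pictures are saved under pics/ and viewed, at most 14 in all, crops included, and the job is handed in when it is done.

Besides the shell and the picture viewer there is one more tool, called by a JSON object that holds its "fn" and its "kwargs", one argument or row to a line. jog_arm: Moves the arm, as the interface text tells. Its arguments: {"type":"object","properties":{"deltas":{"type":"array"},"grip":{"type":"number"},"squeeze":{"type":"number"}},"required":["deltas"]}

```bash
ls; mkdir -p pics; python3 - <<'E'
from station import arm, grab_frame
import cv2
for n in ("scene","top"):
    f=grab_frame(n); cv2.imwrite(f"pics/{n}0.png",f["img"][:,:,::-1])
    print(n,{k:v for k,v in f.items() if k!="img"})
print(arm.get_state())
E
```

```text
pics
scene {'vfov': 49.791870464522525, 'cx': 320.86435101799805, 'cy': 201.61304266603904, 'xyz': array([1.55542225, 0.08918724, 0.90262597]), 'rotation': array([-2.31013035,  0.01559836,  1.75591127])}
top {'vfov': 49.99502952749202, 'cx': 328.8678241686406, 'cy': 199.87078026166043, 'xyz': array([ 0.41772136, -0.07717527,  1.23991248]), 'rotation': array([-2.95530124, -0.02137857, -1.59733088])}
{'t': 0.1, 'q': array([ 1.52809044e+00,  3.59328397e-01,  1.11631315e-02, -3.01505984e-04,
       -1.22412184e+00, -2.88077431e-01]), 'qd': array([ 0.00067628, -0.00045811,  0.00098707,  0.00048116, -0.00121735,
        0.00031894]), 'joint_efforts': array([-4.60694446e-04, -5.84163129e+01,  2.93756765e+01,  7.01560244e+00,
        1.02333233e-02, -4.50303014e-05]), 'eef_pos': array([0.21912969, 0.63797721, 0.22571467]), 'ee_rot': array([ 3.14008277e+00, -1.51811000e-04, -3.30885857e-01]), 'force': array([-0.46476495,  0.01749579, -0.18695491]), 'moment': array([-0.03690038,  0.06354699, -0.01417966]), 'gripper_force': 0.0, 'width': 0.08763869641779874}
```

View pics/scene0.png

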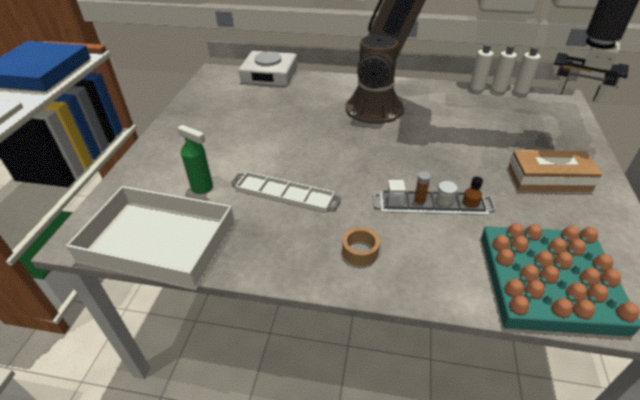

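View pics/top0.png

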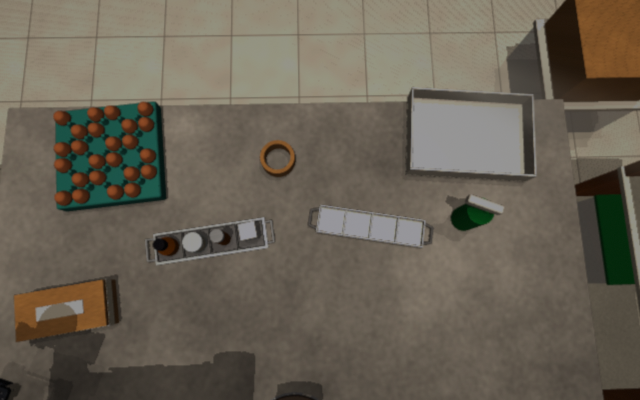

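The scene view shows the rack on the robot's left, carrying flask, jar, bottle and pot from left to right. In the top view they sit at about (163,244), (193,241), (220,237) and (248,231). The empty carrier is at about (370,226), with the spray bottle at (475,212) and the tape roll at (278,157).

```bash
cat > h.py <<'E'
import numpy as np, cv2
from scipy.spatial.transform import Rotation as R
from station import arm, grab_frame
def ray(f,px):
    px=np.atleast_2d(px).astype(float); fl=f["img"].shape[0]/2/np.tan(np.radians(f["vfov"])/2)
    d=np.c_[(px[:,0]-f["cx"])/fl,(px[:,1]-f["cy"])/fl,np.ones(len(px))]
    return np.array(f["xyz"]),R.from_euler("xyz",f["rotation"]).apply(d)
def onz(f,px,z):
    o,d=ray(f,px); return (o+d*((z-o[2])/d[:,2])[:,None])[:,:2]
def proj(f,p):
    c=R.from_euler("xyz",f["rotation"]).inv().apply(np.atleast_2d(p)-f["xyz"]); fl=f["img"].shape[0]/2/np.tan(np.radians(f["vfov"])/2)
    return c[:,:2]/c[:,2:]*fl+[f["cx"],f["cy"]]
def tri(f1,p1,f2,p2):
    o1,d1=ray(f1,p1);o2,d2=ray(f2,p2);d1,d2=d1[0],d2[0]
    s=np.linalg.lstsq(np.c_[d1,-d2],o2-o1,rcond=None)[0]
    a,b=o1+d1*s[0],o2+d2*s[1]; return (a+b)/2,np.linalg.norm(a-b)
E
python3 - <<'E'
from h import *
f=grab_frame("top"); g=grab_frame("scene")
np.save("f0.npy",[f,g],allow_pickle=True)
a=f["img"][190:275,140:280]; b=f["img"][190:275,300:440]
cv2.imwrite("pics/topcrop.png",cv2.resize(np.vstack([a,b]),None,fx=3.5,fy=3.5,interpolation=cv2.INTER_CUBIC)[:,:,::-1])
a=g["img"][165:225,370:500]; b=g["img"][165:225,225:355]
cv2.imwrite("pics/scenecrop.png",cv2.resize(np.vstack([a,b]),None,fx=4.8,fy=4.8,interpolation=cv2.INTER_CUBIC)[:,:,::-1])
E
```

```text
(no output)
```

View pics/topcrop.png

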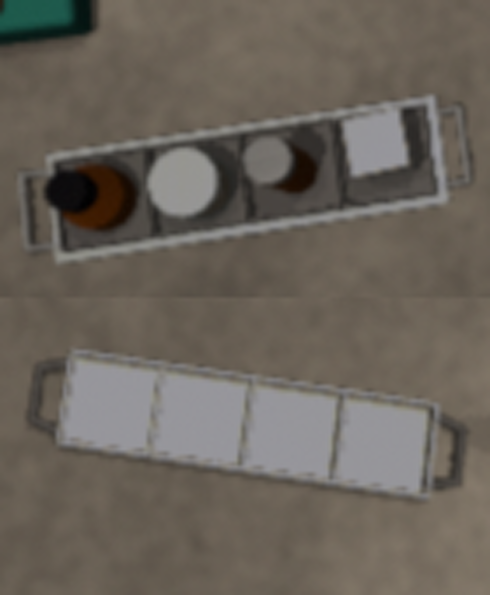

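View pics/scenecrop.png

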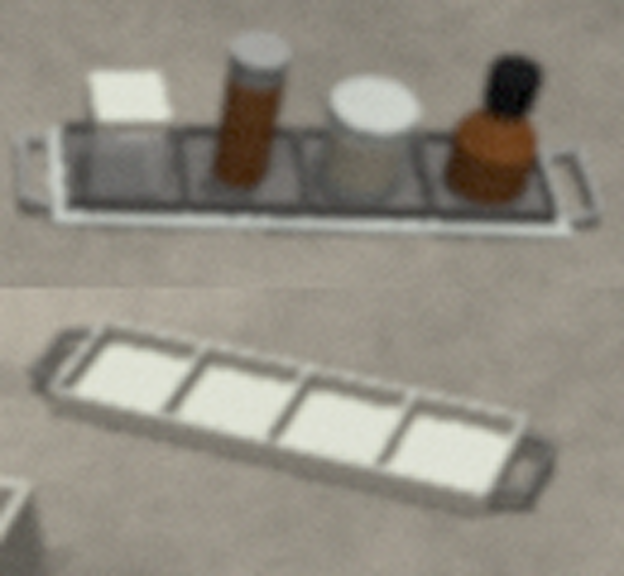

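The crops show the carrier's rim corners at (71,350), (440,403), (428,497) and (58,445) in the top crop. The rack board's corners are at (48,157), (433,97), (447,200) and (58,262). The cap and lid centres are flask (71,190), jar (183,182), bottle (269,160) and pot (376,142). I'll convert these next.

```bash
python3 - <<'E'
from h import *
f,g=np.load("f0.npy",allow_pickle=True)
T=lambda p,ox,dy=0:(np.array(p,float)-[0,dy]+.5)/3.5-.5+[ox,190]
S=lambda p,ox=370,dy=0:(np.array(p,float)-[0,dy]+.5)/4.8-.5+[ox,165]
np.set_printoptions(precision=4,suppress=True)
def box(c,n):
    print(n,c.tolist(),"centre",c.mean(0),"sides",np.linalg.norm(np.roll(c,-1,0)-c,axis=1))
    d=(c[0]+c[3]-c[1]-c[2]); print(" yaw",np.arctan2(-d[0],d[1]))
box(onz(f,T([(71,350),(440,403),(428,497),(58,445)],300,297.5),.02),"carrier top")
box(onz(f,T([(48,157),(433,97),(447,200),(58,262)],140),.006),"rack top")
# scene corners, left(+y) side is right in scene; order: far(top)... match x far/near
box(onz(g,S([(487,500),(62,390),(105,328),(525,415)],225,288),.02)[[0,1,2,3]],"carrier scene")
box(onz(g,S([(572,228),(55,216),(66,130),(540,130)],370),.006),"rack scene")
for n,pt,ps,z in [("flask",(71,190),(517,70),.099),("jar",(183,182),(374,102),.067),("bottle",(269,160),(262,52),.109),("pot",(376,142),(129,88),.075)]:
    p,q=T(pt,140),S(ps); print(n,"top",onz(f,p,z)[0],"scene",onz(g,q,z)[0],"tri",*tri(f,p,g,q))
E
```

```text
carrier top [[0.6334909067293237, -0.08316961883092966], [0.5822468477136695, -0.38602991867811254], [0.5053777381166987, -0.3709323669980336], [0.5551197583088591, -0.07079548782175503]] centre [ 0.5691 -0.2277] sides [0.3072 0.0783 0.3042 0.0793]
 yaw -0.1659336518264714
rack top [[0.5601400721065396, 0.3947201546514915], [0.6023124272022475, 0.08136404054727087], [0.5170241033616835, 0.06982080799164142], [0.4749312300564137, 0.38260034307059576]] centre [0.5386 0.2321] sides [0.3162 0.0861 0.3156 0.0861]
 yaw 0.13377605423221375
carrier scene [[0.6350184467613901, -0.0813871262596857], [0.5776572480846024, -0.3777491158725899], [0.5096531460208293, -0.36993051579185476], [0.5515541381191056, -0.07114710829888032]] centre [ 0.5685 -0.2251] sides [0.3019 0.0685 0.3017 0.0841]
 yaw -0.16526522560489387
rack scene [[0.5532846183576552, 0.3967209591338417], [0.596186193487786, 0.08013865768897288], [0.5126751195427726, 0.08045434344728884], [0.4612280630938339, 0.385279691226499]] centre [0.5308 0.2356] sides [0.3195 0.0835 0.3091 0.0928]
 yaw 0.15067968120072847
flask top [0.5241 0.3408] scene [0.5201 0.3457] tri [0.5239 0.3426 0.1011] 0.0047548720427948755
jar top [0.5311 0.2667] scene [0.5255 0.2668] tri [0.5307 0.2657 0.0712] 0.00041579298330704365
bottle top [0.542  0.1908] scene [0.5407 0.1926] tri [0.5419 0.1916 0.1097] 0.0019226689556535177
pot top [0.5577 0.1165] scene [0.5467 0.1164] tri [0.5567 0.1157 0.0831] 0.0009942785399820419
```

```bash
cat > plan.py <<'E'
import sys
from h import *
def plan(x,y,z,yaw):
    s=arm.get_state(); Rm=R.from_euler("xyz",s["ee_rot"])
    d=Rm.inv().apply(np.array([x,y,z])-s["eef_pos"])/.06
    rel=(Rm.inv()*R.from_euler("xyz",[np.pi,0,yaw])).as_euler("xyz")[2]
    print("t",round(s["t"],2),"pos",s["eef_pos"].round(4),"yaw",s["ee_rot"][2].round(3),"-> shift",d.round(3),"turn",round(np.degrees(rel)/5,3))
if __name__=="__main__": plan(*map(float,sys.argv[1:5]))
E
python3 plan.py .523 .343 .2 -1.433
python3 - <<'E'
from h import *
f,g=np.load("f0.npy",allow_pickle=True)
for n,h in (("top",f),("scene",g)):
    hsv=cv2.cvtColor(h["img"],cv2.COLOR_RGB2HSV); m=cv2.inRange(hsv,(45,120,20),(75,255,255))
    k,_,st,c=cv2.connectedComponentsWithStats(m)
    for i in range(1,k):
        if st[i,4]>150: print(n,st[i],c[i].round(1),onz(h,c[i],.1).round(3),"bottom",onz(h,(c[i][0],st[i][1]+st[i][3]),0).round(3))
E
```

```text
t 0.2 pos [0.2192 0.6381 0.226 ] yaw -0.331 -> shift [6.387 3.006 0.437] turn 12.629
top [ 595  194   40   91 2421] [613.9 239.1] [[ 0.507 -0.873]] bottom [[ 0.383 -0.923]]
top [452 205  41  25 703] [469.6 217.2] [[ 0.576 -0.486]] bottom [[ 0.552 -0.519]]
scene [182 140  30  53 994] [196.4 167. ] [[ 0.602 -0.489]] bottom [[ 0.611 -0.507]]
scene [ 20 213  50  65 679] [ 40.6 247.3] [[ 0.977 -0.748]] bottom [[ 1.002 -0.781]]
```

{"fn": "jog_arm", "kwargs": {
  "deltas": [
    [[0.8,0.38,0.05,1.6],[1.6,0.75,0.1,3.2],[2.4,1.13,0.15,4.8],[3.2,1.5,0.2,6.4],[4.0,1.9,0.25,8.0],[4.8,2.25,0.3,9.5],[5.6,2.63,0.36,11.1],[6.39,3.0,0.44,12.63]]
  ],
  "grip": 70,
  "squeeze": 25
}}

```text
t: 1.2
eef_pos: [0.5245, 0.3423, 0.2001]
ee_rot: [-3.141, 0.0, -1.437]
force: [0.5, 0.1, 0.1]
width: 0.0701
gripper_force: 0.0
```

```bash
python3 plan.py .523 .343 .067 -1.433; python3 - <<'E'
from h import *
f=grab_frame("top"); g=grab_frame("scene")
np.save("f1.npy",[f,g],allow_pickle=True)
a=f["img"][170:300,110:290]; b=g["img"][100:230,350:530]
cv2.imwrite("pics/c1.png",cv2.resize(np.hstack([a,b]),None,fx=2.2,fy=2.2,interpolation=cv2.INTER_CUBIC)[:,:,::-1])
E
```

```text
t 1.2 pos [0.5245 0.3423 0.2001] yaw -1.437 -> shift [-0.014  0.023  2.219] turn -0.05
```

View pics/c1.png

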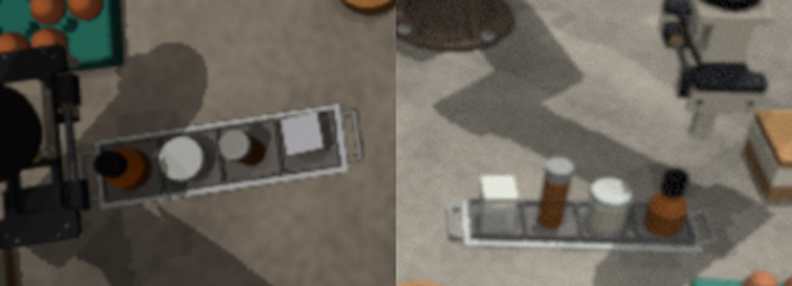

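The crop shows the rack and containers undisturbed, with the gripper apparently left of the flask at about (45,150) in the left crop. I'll check whether that is only parallax by projecting the TCP.

```bash
python3 - <<'E'
from h import *
f,g=np.load("f1.npy",allow_pickle=True)
for h,o in ((f,(110,170)),(g,(350,100))):
    for z in (.2,.30): print((proj(h,[.5245,.3423,z])-o)*2.2)
    print("flask cap",(proj(h,[.523,.343,.099])-o)*2.2)
E
```

```text
[[ 74.65316817 154.48272525]]
[[ 33.94090836 145.0933639 ]]
flask cap [[107.93634461 163.57780516]]
[[296.06770245 113.51617101]]
[[316.49056807  44.09039523]]
flask cap [[278.13449796 175.38920422]]
```

Parallax explains it: the projected TCP matches the fingers seen. I'll descend onto the flask cap and grip.

{"fn": "jog_arm", "kwargs": {
  "deltas": [
    [[-0.01,0.02,0.6,0],[-0.01,0.02,1.2,0],[-0.01,0.02,1.7,0],[-0.01,0.02,2.0,0],[-0.01,0.02,2.22,0],[-0.01,0.02,2.22,0]]
  ]
}}

```text
t: 2.05
eef_pos: [0.5219, 0.3439, 0.0664]
ee_rot: [3.141, -0.001, -1.433]
force: [0.8, -0.8, 0.4]
width: 0.07
gripper_force: 0.0
```

{"fn": "jog_arm", "kwargs": {
  "deltas": [
    [[0,0,0,0],[0,0,0,0],[0,0,0,0],[0,0,0,0],[0,0,0,0],[0,0,0,0]]
  ],
  "grip": 20,
  "squeeze": 25
}}

```text
t: 2.8
eef_pos: [0.5223, 0.3441, 0.0672]
ee_rot: [-3.141, 0.0, -1.433]
force: [0.1, 0.7, 1.2]
width: 0.0315
gripper_force: 25.0
```

{"fn": "jog_arm", "kwargs": {
  "deltas": [
    [[0,0,-0.15,0],[0,0,-0.5,0],[0,0,-1.0,0],[0,0,-1.6,0],[0,0,-2.1,0],[0,0,-2.3,0],[0,0,-2.3,0]]
  ]
}}

```text
t: 3.68
eef_pos: [0.522, 0.3441, 0.2053]
ee_rot: [-3.141, 0.001, -1.433]
force: [-0.4, 0.1, -1.6]
width: 0.0314
gripper_force: 25.0
```

```bash
python3 plan.py .550 -.339 .2 -1.736
```

```text
t 3.67 pos [0.522  0.3441 0.2053] yaw -1.433 -> shift [11.342  1.102  0.078] turn 3.472
```

{"fn": "jog_arm", "kwargs": {
  "deltas": [
    [[0.3,0.03,0,0.1],[0.9,0.09,0,0.3],[1.7,0.17,0,0.5],[2.5,0.24,0,0.8],[3.4,0.33,0,1.0],[4.3,0.42,0,1.3],[5.2,0.5,0,1.6],[6.0,0.58,0,1.8]]
  ]
}}

```text
t: 4.68
eef_pos: [0.5357, -0.02, 0.2037]
ee_rot: [3.139, -0.001, -1.592]
force: [1.0, 0.1, -1.8]
width: 0.0315
gripper_force: 25.0
```

```bash
python3 plan.py .550 -.339 .2 -1.736
```

```text
t 4.67 pos [ 0.5357 -0.02    0.2037] yaw -1.592 -> shift [ 5.311 -0.349  0.063] turn 1.654
```

{"fn": "jog_arm", "kwargs": {
  "deltas": [
    [[0.8,-0.05,0,0.3],[1.6,-0.1,0.02,0.6],[2.4,-0.16,0.03,0.9],[3.2,-0.2,0.04,1.1],[4.0,-0.26,0.05,1.3],[4.7,-0.31,0.06,1.5],[5.2,-0.35,0.06,1.65],[5.31,-0.35,0.06,1.65]]
  ]
}}

```text
t: 5.68
eef_pos: [0.5503, -0.3382, 0.1992]
ee_rot: [3.138, 0.0, -1.737]
force: [-0.1, 1.1, -2.4]
width: 0.0316
gripper_force: 25.0
```

```bash
python3 plan.py .550 -.339 .064 -1.736; python3 - <<'E'
from h import *
g=grab_frame("scene"); f=grab_frame("top")
b=g["img"][90:230,170:350]; a=f["img"][170:310,310:490]
cv2.imwrite("pics/c2.png",cv2.resize(np.hstack([a,b]),None,fx=2.2,fy=2.2,interpolation=cv2.INTER_CUBIC)[:,:,::-1])
E
```

```text
t 5.67 pos [ 0.5503 -0.3382  0.1992] yaw -1.737 -> shift [ 0.015 -0.006  2.253] turn -0.012
```

View pics/c2.png

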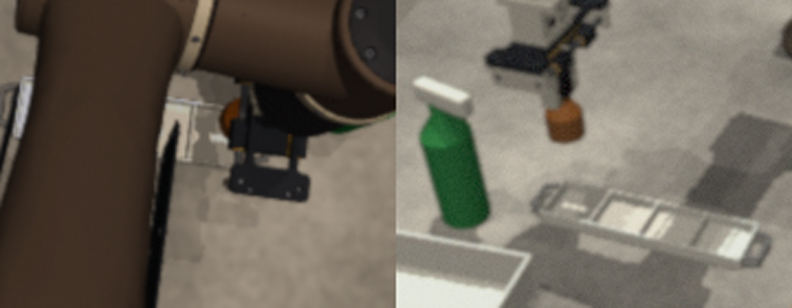

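The scene crop shows the flask hanging upright at (565,120), over the carrier's right end and clear of the spray bottle at (455,170). I'll lower it.

{"fn": "jog_arm", "kwargs": {
  "deltas": [
    [[0.01,0,0.3,0],[0.01,0,0.8,0],[0.01,0,1.3,0],[0.01,0,1.7,0],[0.01,0,2.0,0],[0.01,0,2.15,0],[0.01,0,2.2,0],[0.01,0,2.2,0]]
  ]
}}

```text
t: 6.78
eef_pos: [0.5523, -0.337, 0.0699]
ee_rot: [-3.141, -0.0, -1.734]
force: [0.4, 0.6, -1.4]
width: 0.0312
gripper_force: 25.0
```

{"fn": "jog_arm", "kwargs": {
  "deltas": [
    [[0,0,0.03,0],[0,0,0.05,0],[0,0,0.06,0],[0,0,0.06,0]]
  ]
}}

```text
t: 7.28
eef_pos: [0.5519, -0.3369, 0.0658]
ee_rot: [-3.142, 0.0, -1.734]
force: [-0.1, -0.4, -1.6]
width: 0.0315
gripper_force: 25.0
```

{"fn": "jog_arm", "kwargs": {
  "deltas": [
    [[0,0,0.02,0],[0,0,0.04,0],[0,0,0.05,0],[0,0,0.05,0]]
  ]
}}

```text
t: 7.78
eef_pos: [0.5518, -0.3369, 0.0627]
ee_rot: [3.141, -0.0, -1.734]
force: [-0.6, -0.5, -1.5]
width: 0.0315
gripper_force: 25.0
```

{"fn": "jog_arm", "kwargs": {
  "deltas": [
    [[0,0,0.01,0],[0,0,0.02,0],[0,0,0.02,0]]
  ]
}}

```text
t: 8.15
eef_pos: [0.5521, -0.337, 0.0621]
ee_rot: [-3.141, -0.0, -1.734]
force: [-1.2, 0.8, 2.9]
width: 0.0316
gripper_force: 25.0
```

Contact: the weight is off the wrist. Releasing and rising.

{"fn": "jog_arm", "kwargs": {
  "deltas": [
    [[0,0,0,0],[0,0,0,0],[0,0,0,0],[0,0,0,0]]
  ],
  "grip": 70
}}

```text
t: 8.65
eef_pos: [0.5518, -0.3369, 0.0615]
ee_rot: [3.141, 0.0, -1.734]
force: [-0.9, 0.6, -0.1]
width: 0.0655
gripper_force: 0.0
```

{"fn": "jog_arm", "kwargs": {
  "deltas": [
    [[0,0,-0.2,0],[0,0,-0.7,0],[0,0,-1.3,0],[0,0,-1.9,0],[0,0,-2.2,0],[0,0,-2.3,0]]
  ]
}}

```text
t: 9.4
eef_pos: [0.5522, -0.3369, 0.2009]
ee_rot: [-3.14, -0.0, -1.734]
force: [0.0, 0.3, -0.5]
width: 0.0698
gripper_force: 0.0
```

```bash
python3 plan.py .5305 .2665 .2 -1.433
```

```text
t 9.4 pos [ 0.5522 -0.3369  0.2009] yaw -1.734 -> shift [-9.864  1.991  0.01 ] turn -3.45
```

{"fn": "jog_arm", "kwargs": {
  "deltas": [
    [[-0.6,0.12,0,-0.2],[-1.5,0.3,0,-0.5],[-2.4,0.48,0,-0.8],[-3.3,0.67,0,-1.15],[-4.2,0.85,0,-1.5],[-5.1,1.03,0,-1.8],[-6.0,1.2,0,-2.1],[-6.9,1.4,0,-2.4]]
  ],
  "grip": 80
}}

```text
t: 10.4
eef_pos: [0.5353, 0.0869, 0.1984]
ee_rot: [3.14, -0.001, -1.524]
force: [0.5, -0.5, 0.7]
width: 0.0801
gripper_force: 0.0
```

```bash
python3 plan.py .5305 .2665 .2 -1.433
```

```text
t 10.4 pos [0.5353 0.0869 0.1984] yaw -1.524 -> shift [-2.994 -0.06  -0.028] turn -1.041
```

{"fn": "jog_arm", "kwargs": {
  "deltas": [
    [[-0.8,-0.02,0,-0.25],[-1.6,-0.03,0,-0.5],[-2.3,-0.05,0,-0.8],[-2.8,-0.06,0,-1.0],[-3.0,-0.06,-0.02,-1.04],[-3.0,-0.06,-0.02,-1.04]]
  ]
}}

```text
t: 11.15
eef_pos: [0.5311, 0.2653, 0.1999]
ee_rot: [3.14, -0.001, -1.433]
force: [0.6, -0.5, 0.2]
width: 0.0798
gripper_force: 0.0
```

```bash
python3 plan.py .5305 .2665 .032 -1.433
```

```text
t 11.15 pos [0.5311 0.2653 0.1999] yaw -1.433 -> shift [-0.023  0.004  2.798] turn -0.002
```

{"fn": "jog_arm", "kwargs": {
  "deltas": [
    [[-0.02,0,0.6,0],[-0.02,0,1.2,0],[-0.02,0,1.8,0],[-0.02,0,2.3,0],[-0.02,0,2.65,0],[-0.02,0,2.8,0],[-0.02,0,2.8,0]]
  ]
}}

```text
t: 12.02
eef_pos: [0.5314, 0.2656, 0.0326]
ee_rot: [3.141, -0.001, -1.435]
force: [0.6, 0.1, 0.1]
width: 0.0798
gripper_force: 0.0
```

{"fn": "jog_arm", "kwargs": {
  "deltas": [
    [[0,0,0,0],[0,0,0,0],[0,0,0,0],[0,0,0,0],[0,0,0,0]]
  ],
  "grip": 42,
  "squeeze": 30
}}

```text
t: 12.65
eef_pos: [0.5314, 0.2666, 0.0333]
ee_rot: [-3.141, 0.0, -1.434]
force: [-2.1, 0.3, 5.7]
width: 0.0538
gripper_force: 30.0
```

{"fn": "jog_arm", "kwargs": {
  "deltas": [
    [[0,0,-0.15,0],[0,0,-0.5,0],[0,0,-1.1,0],[0,0,-1.8,0],[0,0,-2.4,0],[0,0,-2.7,0],[0,0,-2.8,0]]
  ]
}}

```text
t: 13.52
eef_pos: [0.5316, 0.2667, 0.2021]
ee_rot: [-3.14, 0.001, -1.434]
force: [-0.1, 0.3, -3.1]
width: 0.0537
gripper_force: 30.0
```

```bash
python3 plan.py .5627 -.2645 .2 -1.736
```

```text
t 13.53 pos [0.5316 0.2667 0.2021] yaw -1.434 -> shift [8.841 0.694 0.023] turn 3.461
```

{"fn": "jog_arm", "kwargs": {
  "deltas": [
    [[0.3,0.02,0,0.1],[0.9,0.07,0,0.3],[1.7,0.13,0,0.6],[2.5,0.2,0,0.9],[3.3,0.26,0,1.2],[4.1,0.32,0,1.5],[4.9,0.38,0,1.8],[5.7,0.45,0,2.1]]
  ]
}}

```text
t: 14.52
eef_pos: [0.5501, -0.0783, 0.1995]
ee_rot: [3.139, -0.0, -1.619]
force: [-0.4, -0.8, -2.9]
width: 0.0539
gripper_force: 30.0
```

```bash
python3 plan.py .5627 -.2645 .2 -1.736
```

```text
t 14.53 pos [ 0.5501 -0.0783  0.1995] yaw -1.619 -> shift [ 3.09  -0.358 -0.008] turn 1.346
```

{"fn": "jog_arm", "kwargs": {
  "deltas": [
    [[0.7,-0.08,0,0.3],[1.4,-0.16,0,0.6],[2.1,-0.24,0,0.9],[2.7,-0.31,0,1.2],[3.0,-0.35,0,1.34],[3.09,-0.36,0,1.34],[3.09,-0.36,0,1.34]]
  ]
}}

```text
t: 15.4
eef_pos: [0.5639, -0.262, 0.2002]
ee_rot: [3.141, 0.0, -1.734]
force: [0.1, 0.8, -2.0]
width: 0.0537
gripper_force: 30.0
```

```bash
python3 plan.py .5627 -.2645 .028 -1.736
```

```text
t 15.4 pos [ 0.5639 -0.262   0.2002] yaw -1.734 -> shift [0.045 0.011 2.87 ] turn 0.021
```

{"fn": "jog_arm", "kwargs": {
  "deltas": [
    [[0.04,0.01,0.4,0],[0.04,0.01,1.0,0],[0.04,0.01,1.6,0],[0.04,0.01,2.1,0],[0.04,0.01,2.5,0],[0.04,0.01,2.7,0],[0.04,0.01,2.8,0],[0.04,0.01,2.8,0]]
  ]
}}

```text
t: 16.4
eef_pos: [0.5637, -0.2643, 0.0332]
ee_rot: [-3.141, -0.0, -1.734]
force: [0.4, 0.5, -2.5]
width: 0.0534
gripper_force: 30.0
```

{"fn": "jog_arm", "kwargs": {
  "deltas": [
    [[0,0,0.02,0],[0,0,0.04,0],[0,0,0.05,0],[0,0,0.05,0]]
  ]
}}

```text
t: 16.9
eef_pos: [0.5633, -0.2646, 0.0298]
ee_rot: [-3.142, -0.0, -1.734]
force: [1.0, -0.8, -2.5]
width: 0.0534
gripper_force: 30.0
```

{"fn": "jog_arm", "kwargs": {
  "deltas": [
    [[0,0,0.01,0],[0,0,0.02,0],[0,0,0.03,0],[0,0,0.03,0]]
  ]
}}

```text
t: 17.4
eef_pos: [0.5634, -0.2645, 0.0283]
ee_rot: [-3.142, -0.0, -1.734]
force: [-1.6, 1.2, 3.3]
width: 0.0536
gripper_force: 30.0
```

Contact. Releasing and rising, then on to the bottle.

{"fn": "jog_arm", "kwargs": {
  "deltas": [
    [[0,0,0,0],[0,0,0,0],[0,0,0,0],[0,0,0,0]]
  ],
  "grip": 78
}}

```text
t: 17.9
eef_pos: [0.5634, -0.2645, 0.0279]
ee_rot: [-3.142, -0.0, -1.734]
force: [-0.5, 0.7, 0.2]
width: 0.0775
gripper_force: 0.0
```

{"fn": "jog_arm", "kwargs": {
  "deltas": [
    [[0,0,-0.2,0],[0,0,-0.7,0],[0,0,-1.3,0],[0,0,-1.9,0],[0,0,-2.5,0],[0,0,-2.85,0],[0,0,-2.85,0]]
  ]
}}

```text
t: 18.77
eef_pos: [0.5644, -0.2648, 0.202]
ee_rot: [-3.137, -0.0, -1.734]
force: [-0.1, -0.2, -0.3]
width: 0.0783
gripper_force: 0.0
```

```bash
python3 plan.py .542 .192 .2 -1.433
```

```text
t 18.77 pos [ 0.5644 -0.2648  0.202 ] yaw -1.734 -> shift [-7.452  1.605  0.023] turn -3.448
```

{"fn": "jog_arm", "kwargs": {
  "deltas": [
    [[-0.7,0.15,0,-0.3],[-1.7,0.37,0,-0.8],[-2.7,0.58,0,-1.25],[-3.7,0.8,0,-1.7],[-4.7,1.0,0,-2.2],[-5.7,1.2,0,-2.6],[-6.7,1.44,0.02,-3.1],[-7.45,1.6,0.02,-3.45]]
  ],
  "grip": 70
}}

```text
t: 19.77
eef_pos: [0.5403, 0.1943, 0.1971]
ee_rot: [3.141, -0.0, -1.431]
force: [1.2, -0.8, 0.8]
width: 0.0697
gripper_force: 0.0
```

{"fn": "jog_arm", "kwargs": {
  "deltas": [
    [[0,0,0,0],[0,0,0,0]]
  ]
}}

```text
t: 20.02
eef_pos: [0.5407, 0.1919, 0.1971]
ee_rot: [3.14, -0.001, -1.433]
force: [0.1, 0.3, 0.7]
width: 0.0702
gripper_force: 0.0
```

```bash
python3 plan.py .542 .192 .065 -1.433;python3 - <<'E'
from h import *
g=grab_frame("scene"); f=grab_frame("top")
b=g["img"][100:230,170:350]; c=g["img"][100:230,350:530]
cv2.imwrite("pics/c3.png",cv2.resize(np.hstack([b,c]),None,fx=2.2,fy=2.2,interpolation=cv2.INTER_CUBIC)[:,:,::-1])
E
```

```text
t 20.02 pos [0.5407 0.1919 0.1971] yaw -1.433 -> shift [ 0.    -0.024  2.202] turn 0.004
```

View pics/c3.png

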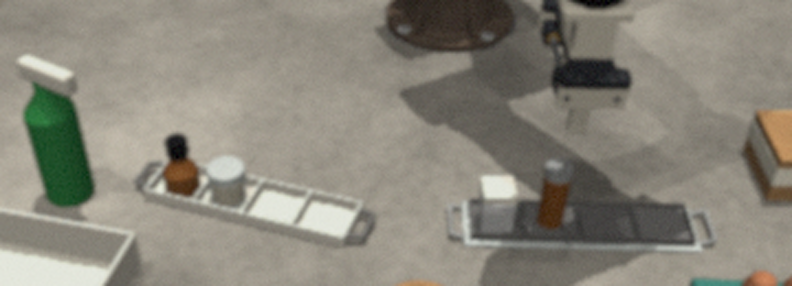

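The flask (180,175) and jar (227,180) stand upright in the carrier's two right compartments. The bottle (555,195) and pot (498,205) are still on the rack. Next, the bottle.

{"fn": "jog_arm", "kwargs": {
  "deltas": [
    [[0,-0.02,0.5,0],[0,-0.02,1.1,0],[0,-0.02,1.6,0],[0,-0.02,2.0,0],[0,-0.02,2.2,0],[0,-0.02,2.2,0]]
  ]
}}

```text
t: 20.88
eef_pos: [0.5424, 0.1914, 0.0654]
ee_rot: [3.141, -0.001, -1.434]
force: [-0.4, 0.5, -0.1]
width: 0.0701
gripper_force: 0.0
```

{"fn": "jog_arm", "kwargs": {
  "deltas": [
    [[0,0,0,0],[0,0,0,0],[0,0,0,0],[0,0,0,0],[0,0,0,0],[0,0,0,0]]
  ],
  "grip": 25,
  "squeeze": 25
}}

```text
t: 21.62
eef_pos: [0.5426, 0.1924, 0.0661]
ee_rot: [-3.141, 0.0, -1.433]
force: [-1.3, 0.5, 2.2]
width: 0.0356
gripper_force: 25.0
```

{"fn": "jog_arm", "kwargs": {
  "deltas": [
    [[0,0,-0.15,0],[0,0,-0.5,0],[0,0,-1.0,0],[0,0,-1.6,0],[0,0,-2.1,0],[0,0,-2.3,0],[0,0,-2.3,0]]
  ]
}}

```text
t: 22.5
eef_pos: [0.5425, 0.1925, 0.204]
ee_rot: [-3.141, 0.001, -1.433]
force: [0.5, -0.6, -0.7]
width: 0.0355
gripper_force: 25.0
```

```bash
python3 plan.py .5753 -.1895 .2 -1.736
```

```text
t 22.5 pos [0.5425 0.1925 0.204 ] yaw -1.433 -> shift [6.381 0.332 0.062] turn 3.471
```

{"fn": "jog_arm", "kwargs": {
  "deltas": [
    [[0.4,0.02,0,0.2],[1.2,0.06,0,0.6],[2.1,0.11,0,1.1],[3.0,0.16,0.02,1.6],[3.9,0.2,0.03,2.1],[4.8,0.25,0.04,2.6],[5.7,0.3,0.05,3.1],[6.2,0.32,0.06,3.4]]
  ]
}}

```text
t: 23.5
eef_pos: [0.573, -0.1821, 0.1983]
ee_rot: [3.139, -0.0, -1.734]
force: [0.4, 0.1, -0.9]
width: 0.0356
gripper_force: 25.0
```

{"fn": "jog_arm", "kwargs": {
  "deltas": [
    [[0.17,0.0,0,0.07],[0.17,0,0,0.07],[0.17,0,0,0.07]]
  ]
}}

```text
t: 23.88
eef_pos: [0.5727, -0.1882, 0.1999]
ee_rot: [3.141, 0.0, -1.735]
force: [0.2, -0.4, -0.8]
width: 0.0358
gripper_force: 25.0
```

```bash
python3 plan.py .5753 -.1895 .061 -1.736
```

```text
t 23.88 pos [ 0.5727 -0.1882  0.1999] yaw -1.735 -> shift [ 0.015 -0.047  2.315] turn 0.012
```

{"fn": "jog_arm", "kwargs": {
  "deltas": [
    [[0.01,-0.05,0.3,0],[0.01,-0.05,0.8,0],[0.01,-0.05,1.3,0],[0.01,-0.05,1.7,0],[0.01,-0.05,2.0,0],[0.01,-0.05,2.17,0],[0.01,-0.05,2.24,0],[0.01,-0.05,2.24,0]]
  ]
}}

```text
t: 24.88
eef_pos: [0.576, -0.1898, 0.0658]
ee_rot: [-3.142, -0.0, -1.735]
force: [-0.1, -0.1, 0.7]
width: 0.0354
gripper_force: 25.0
```

{"fn": "jog_arm", "kwargs": {
  "deltas": [
    [[0,0,0.02,0],[0,0,0.04,0],[0,0,0.05,0],[0,0,0.05,0]]
  ]
}}

```text
t: 25.38
eef_pos: [0.5758, -0.19, 0.0628]
ee_rot: [-3.141, 0.0, -1.736]
force: [1.0, -0.3, -1.7]
width: 0.0356
gripper_force: 25.0
```

{"fn": "jog_arm", "kwargs": {
  "deltas": [
    [[0,0,0.01,0],[0,0,0.02,0],[0,0,0.03,0],[0,0,0.03,0]]
  ]
}}

```text
t: 25.88
eef_pos: [0.5758, -0.19, 0.0611]
ee_rot: [-3.142, -0.0, -1.736]
force: [-0.4, 0.8, 2.1]
width: 0.0354
gripper_force: 25.0
```

Contact. Releasing and rising, then on to the pot.

{"fn": "jog_arm", "kwargs": {
  "deltas": [
    [[0,0,0,0],[0,0,0,0],[0,0,0,0],[0,0,0,0]]
  ],
  "grip": 70
}}

```text
t: 26.38
eef_pos: [0.5758, -0.19, 0.061]
ee_rot: [-3.142, -0.0, -1.736]
force: [-1.4, -0.1, 0.1]
width: 0.0677
gripper_force: 0.0
```

{"fn": "jog_arm", "kwargs": {
  "deltas": [
    [[0,0,-0.2,0],[0,0,-0.7,0],[0,0,-1.3,0],[0,0,-1.9,0],[0,0,-2.2,0],[0,0,-2.3,0]]
  ]
}}

```text
t: 27.12
eef_pos: [0.5765, -0.19, 0.2012]
ee_rot: [-3.138, 0.0, -1.736]
force: [0.4, 1.1, -1.1]
width: 0.0697
gripper_force: 0.0
```

```bash
python3 plan.py .556 .117 .2 -1.433; python3 - <<'E'
from h import *
f,_=np.load("f0.npy",allow_pickle=True)
hsv=cv2.cvtColor(f["img"],cv2.COLOR_RGB2HSV)[215:250,236:264]
v=hsv[:,:,2]; print(v.max(),np.median(v))
m=((v>np.percentile(v,75)-25)).astype(np.uint8)
m=cv2.morphologyEx(m,cv2.MORPH_OPEN,np.ones((5,5)))
c=max(cv2.findContours(m,0,2)[0],key=cv2.contourArea); r=cv2.boxPoints(cv2.minAreaRect(c))+[236,215]
p=onz(f,r,.075); print(p.round(4).tolist(),p.mean(0).round(4)); e=np.diff(p,axis=0); print(np.linalg.norm(e,axis=1).round(4),np.arctan2(e[:,1],e[:,0]).round(3))
E
```

```text
t 27.12 pos [ 0.5765 -0.19    0.2012] yaw -1.736 -> shift [-4.992  1.176  0.017] turn -3.468
156 102.0
[[0.5823, 0.1454], [0.5902, 0.1011], [0.54, 0.0909], [0.5322, 0.1349]] [0.5612 0.1181]
[0.045  0.0513 0.0447] [-1.393 -2.942  1.746]
```

{"fn": "jog_arm", "kwargs": {
  "deltas": [
    [[-0.5,0.1,0,-0.3],[-1.3,0.3,0,-0.9],[-2.1,0.5,0,-1.5],[-2.9,0.7,0,-2.2],[-3.7,0.86,0,-2.9],[-4.4,1.02,0,-3.5],[-4.99,1.14,0.02,-4.0],[-4.99,1.14,0.02,-4.0]]
  ]
}}

```text
t: 28.12
eef_pos: [0.557, 0.1187, 0.1971]
ee_rot: [3.141, -0.0, -1.383]
force: [0.4, -0.6, 0.3]
width: 0.0702
gripper_force: 0.0
```

{"fn": "jog_arm", "kwargs": {
  "deltas": [
    [[0,0,0,0],[0,0,0,0]]
  ]
}}

```text
t: 28.38
eef_pos: [0.5574, 0.1157, 0.1976]
ee_rot: [3.141, -0.0, -1.388]
force: [-0.4, -0.1, 0.2]
width: 0.07
gripper_force: 0.0
```

```bash
python3 plan.py .558 .117 .047 -1.39
```

```text
t 28.38 pos [0.5574 0.1157 0.1976] yaw -1.388 -> shift [-0.02  -0.015  2.51 ] turn 0.024
```

{"fn": "jog_arm", "kwargs": {
  "deltas": [
    [[-0.02,-0.02,0.6,0],[-0.02,-0.02,1.2,0],[-0.02,-0.02,1.8,0],[-0.02,-0.02,2.25,0],[-0.02,-0.02,2.5,0],[-0.02,-0.02,2.5,0]]
  ]
}}

```text
t: 29.12
eef_pos: [0.5581, 0.1172, 0.0471]
ee_rot: [3.14, -0.001, -1.388]
force: [0.8, -0.3, -0.2]
width: 0.07
gripper_force: 0.0
```

{"fn": "jog_arm", "kwargs": {
  "deltas": [
    [[0,0,0,0],[0,0,0,0],[0,0,0,0],[0,0,0,0],[0,0,0,0],[0,0,0,0]]
  ],
  "grip": 36,
  "squeeze": 25
}}

```text
t: 29.88
eef_pos: [0.5588, 0.1182, 0.0485]
ee_rot: [-3.141, 0.0, -1.386]
force: [-1.7, -0.7, 6.9]
width: 0.046
gripper_force: 25.0
```

{"fn": "jog_arm", "kwargs": {
  "deltas": [
    [[0,0,-0.15,0],[0,0,-0.5,0],[0,0,-1.1,0],[0,0,-1.8,0],[0,0,-2.3,0],[0,0,-2.5,0],[0,0,-2.5,0]]
  ]
}}

```text
t: 30.75
eef_pos: [0.5584, 0.1181, 0.198]
ee_rot: [-3.141, 0.001, -1.387]
force: [0.2, 0.6, -1.8]
width: 0.0458
gripper_force: 25.0
```

```bash
python3 plan.py .5878 -.1146 .2 -1.736
```

```text
t 30.75 pos [0.5584 0.1181 0.198 ] yaw -1.387 -> shift [ 3.903  0.229 -0.036] turn 4.002
```

{"fn": "jog_arm", "kwargs": {
  "deltas": [
    [[0.3,0.02,0,0.3],[0.9,0.05,0,0.9],[1.6,0.1,0,1.6],[2.3,0.14,0,2.3],[3.0,0.18,0,3.0],[3.6,0.21,0,3.7],[3.9,0.23,0,4.0],[3.9,0.23,0,4.0]]
  ]
}}

```text
t: 31.75
eef_pos: [0.587, -0.116, 0.1964]
ee_rot: [3.139, -0.0, -1.738]
force: [-1.3, -0.0, -0.7]
width: 0.0455
gripper_force: 25.0
```

{"fn": "jog_arm", "kwargs": {
  "deltas": [
    [[0,0,0,0],[0,0,0,0]]
  ]
}}

```text
t: 32.0
eef_pos: [0.5877, -0.1137, 0.1977]
ee_rot: [3.141, 0.0, -1.734]
force: [-0.3, -0.5, -0.7]
width: 0.0454
gripper_force: 25.0
```

```bash
python3 plan.py .5878 -.1146 .043 -1.736
```

```text
t 32.0 pos [ 0.5877 -0.1137  0.1977] yaw -1.734 -> shift [ 0.015 -0.005  2.578] turn 0.017
```

{"fn": "jog_arm", "kwargs": {
  "deltas": [
    [[0.01,0,0.3,0],[0.01,0,0.9,0],[0.01,0,1.5,0],[0.01,0,2.0,0],[0.01,0,2.3,0],[0.01,0,2.45,0],[0.01,0,2.5,0],[0.01,0,2.5,0]]
  ]
}}

```text
t: 33.0
eef_pos: [0.5881, -0.1149, 0.0483]
ee_rot: [-3.141, 0.0, -1.735]
force: [0.1, -0.0, -1.2]
width: 0.0459
gripper_force: 25.0
```

{"fn": "jog_arm", "kwargs": {
  "deltas": [
    [[0,0,0.02,0],[0,0,0.04,0],[0,0,0.05,0],[0,0,0.05,0]]
  ]
}}

```text
t: 33.5
eef_pos: [0.5876, -0.1152, 0.0448]
ee_rot: [-3.142, -0.0, -1.736]
force: [-0.6, 0.0, -1.7]
width: 0.0462
gripper_force: 25.0
```

{"fn": "jog_arm", "kwargs": {
  "deltas": [
    [[0,0,0.01,0],[0,0,0.02,0],[0,0,0.03,0],[0,0,0.03,0]]
  ]
}}

```text
t: 34.0
eef_pos: [0.5876, -0.1152, 0.0436]
ee_rot: [-3.141, -0.0, -1.736]
force: [-2.4, -0.4, 4.6]
width: 0.0455
gripper_force: 25.0
```

Contact. Releasing, rising and moving clear.

{"fn": "jog_arm", "kwargs": {
  "deltas": [
    [[0,0,0,0],[0,0,0,0],[0,0,0,0],[0,0,0,0]]
  ],
  "grip": 72
}}

```text
t: 34.5
eef_pos: [0.5877, -0.1152, 0.0429]
ee_rot: [3.142, -0.0, -1.736]
force: [0.1, -1.2, -0.7]
width: 0.0713
gripper_force: 0.0
```

{"fn": "jog_arm", "kwargs": {
  "deltas": [
    [[0,0,-0.2,0],[0,0,-0.7,0],[0,0,-1.3,0],[0,0,-1.9,0],[0,0,-2.5,0],[0,0,-2.6,0]]
  ]
}}

```text
t: 35.25
eef_pos: [0.5892, -0.1153, 0.203]
ee_rot: [-3.136, 0.001, -1.735]
force: [0.5, -0.2, 0.3]
width: 0.0717
gripper_force: 0.0
```

{"fn": "jog_arm", "kwargs": {
  "deltas": [
    [[-0.6,0,0,0],[-1.4,0,0,0],[-2.2,0,0,0],[-3.0,0,0,0],[-3.8,0,0,0],[-4.2,0,0,0],[-4.2,0,0,0],[-4.2,0,0,0]]
  ]
}}

```text
t: 36.25
eef_pos: [0.6287, 0.1327, 0.1988]
ee_rot: [3.141, -0.0, -1.736]
force: [0.9, -1.0, -1.1]
width: 0.0717
gripper_force: 0.0
```

```bash
python3 - <<'E'
from h import *
g=grab_frame("scene"); f=grab_frame("top")
b=g["img"][120:270,170:430]; c=f["img"][140:290,230:490]
cv2.imwrite("pics/c4.png",cv2.resize(np.vstack([b,c]),None,fx=2,fy=2,interpolation=cv2.INTER_CUBIC)[:,:,::-1])
E
```

```text
(no output)
```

View pics/c4.png

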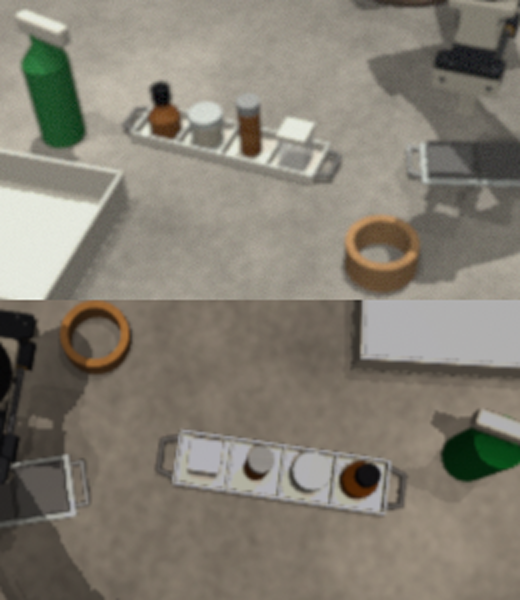

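All four stand upright in the carrier: pot (205,455), bottle (258,462), jar (310,470) and flask (360,478), left to right in the top crop. The spray bottle and tape roll are untouched.

```bash
python3 -c "
from station import arm; print(arm.job_done())"
```

```text
the job is handed in; nothing more can be done
None
```

The four containers stand upright in the carrier in reverse order (pot, bottle, jar, flask from left to right), the spray bottle and tape roll were left alone, and the job was handed in at about 36 s.

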